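Turn over a medicine bottle and hold the lens at its mark

ROBOT

A 6-joint arm with a two-finger parallel gripper is mounted at the origin on the work surface. World frame = base frame: x ahead of the robot, y to its left, z up, the work surface at z = 0. Lengths are in m, angles in rad, forces in N, time in s.
With the tool pointing down it reaches from about 0.35 to 0.975 m from the base axis. Payload 7.1 kg.
Tool frame: the origin (TCP) lies midway between the tips of the shut fingers; the grasp point (between the pads) lies 19 mm behind it; z points along the fingers, y is the line along which they close (so a half turn about z gives the same grasp; the last joint's range is limited). The gripper opens to 88 mm and grips with 3 to 60 N. Pads are 20 mm wide; open, the fingers measure 115 mm over their backs; the gripper's body (75 mm by 178 mm) begins 61 mm behind the grasp point.
Start: joints at [-1.236, 0.423, 1.63, -0, 1.089, -0.019], TCP at [0.217, -0.586, 0.223] pointing down, gripper open.
Joint ranges: [-3, 3], [-0.9, 2.11], [0.09, 2.58], [-1.31, 4.45], [0.11, 2.69], [-2.54, 2.54]. Speed limits (rad/s): [2.39, 2.39, 3.01, 3.14, 3.14, 3.14].

INTERFACE

Orientations are given as a unit quaternion [w, x, y, z].
In Python, from rig import r gives the robot as it stands.
- The arm moves only by the tool jog_arm, called after "Request:" as name(argument=value, ...) on one line, values as JSON. Schema: {"type":"object","properties":{"increments":{"type":"object","properties":{"moves":{"type":"array","items":{"type":"array","items":{"type":"number"},"minItems":6,"maxItems":6},"minItems":1,"maxItems":10}},"additionalProperties":false,"required":["moves"]},"aperture":{"type":"number"},"grip_n":{"type":"number"},"only":{"type":"string"},"quiet":{"type":"boolean"},"lines":{"type":"string"}},"required":["increments"],"additionalProperties":false}. increments is an object whose key "moves" holds a list of rows, 1 to 10 of them, each of 6 numbers: dx, dy, dz in m, then a rotation vector rx, ry, rz in rad; each row is the pose to reach, as a shift and turn from the pose commanded when the call began, along the tool's axes at that moment; what a row does not reach only later rows make up. A row lasts 1/12 s, in which the tool goes at most 0.0417 m and 0.125 rad, less where a joint would pass 70% of its speed; a pose out of reach is approached as far as the arm can. aperture is the finger opening in m, set as the call begins (left out keeps the last). The fingers move at their own pace and stop on an object; grip_n is the grip in N (left out, the last holds). Time passes only in rows, so rows that do not move let the fingers close. The tool returns the time, the measured TCP pose, the force, the opening and the grip force at its end. only (a regular expression) keeps the lines of the reply that match it, lines (a string "A,B") keeps lines A to B, and quiet returns only ok. Input that does not fit is refused with a message, and nothing moves.
- r.state(): the state, without advancing time (a new reading comes with each control period).
- r.capture(name): name is "scene" or "side" or "wrist"; returns a dict with "frame" (480x640x3 uint8, red, green, blue), "K" (3x3 intrinsics, pixels), "k1" (the pictures are not rectified: a ray, as slopes to the right and down, at radius r is drawn at 1 + k1 r^2 times it, then the intrinsics apply), "cam_to_world" (4x4, takes a point from camera to world coordinates). Camera axes: x right, y up, looking along -z (the intrinsics and any distortion apply to the point x, -y, -z); pixel columns grow to the right and rows downward; lengths in m; the calibration is good to about 2 mm. A picture is of the moment at which its call begins. There is no depth.
- r.close_job(): hands the job in; it is judged then, once.
The state is a dict: "time": time; "joint_positions": joint angles; "dq": joint speeds; "joint_efforts": joint torques, N m; "tcp_pos": TCP position; "ee_rot": TCP orientation; "contact_force": force on the tool from outside, world axes, zero at the start; "ft_torque": the same for the moment, N m; "width": finger opening in m; "gripper_force": force on a finger pad.
Only numpy, scipy, OpenCV 4.12 (cv2) and the standard library are available. Lean on these libraries where they do the work, as an engineer would, in place of code of your own. Each camera call takes 0.05 s, during which the arm holds its last target. There are 200 camera calls.

TASK

For a check at the pharmacy's inspection station, use the crank to turn the capped bottle in its swivel cradle right over until it is upside down, then back until it stands upright again. Then pull the lens out by its grip post on the sprung telescoping rod until the rod's pointer lines up with the length mark clipped to the scale bar, and finish while holding it there: do not let go at the end, as the spring would draw the lens back. Leave the mark where it is set and the other things on the counter where they are.

Things in the scene. Friction and masses are not known exactly. Their poses are not given: they have to be found in the camera images.
- station: inspection station fixed to the table: grey base plate 290 x 235 x 12 mm (x -145 to 145, y -80 to 155). Origin on the table; x points away from the robot (yaw within 0.25 rad), y left. Two bearing posts 128 mm high at y -55 and 55 carry the bottle cradle's axis (along y, at x 50, z 115). A sleeve (24 mm across, mouth at x -5, y 100, z 115) holds the rod. Scale bar along x at y 134, top z 104
- cradle (a joint): angle of the swivel cradle clamping the capped amber bottle (54 mm across, 112 tall, turns about its middle): 0 upright, 3.14 upside down; stops at -0.1 and 3.3. From 0 it grows as the crank knob swings from straight above the axis towards the robot (station -x) and down. Stays where left (0.07 N m friction, 2 N at the knob). Starts at -0.08 to 0.25
- bottle_mid (a point): middle of the bottle, on the cradle's axis, 115 mm above the table; its z axis points from base to cap, its y axis along the cradle's axis (station y)
- crank_grip (a point): middle of the black crank knob: cylinder 16 mm across, 48 long, lying along station y and spinning freely on its pin. It circles the cradle's axis at radius 35 mm, 130 mm to the station's -y side of the bottle's middle; the steel crank arm is 4 mm off its inner end. Grip it from above across its diameter (fingers closing along station x), gripper kept pointing down all the way round
- lens_rod: the telescoping rod with its lens and grip post, pulled out 0 to 110 mm along station -x (towards the robot); origin on the rod's line under the grip post, at station x -30, y 100, z 115 mm when fully in, as at the start. An inner spring pulls it back in: 2.4 N when in, rising 0.8 N per 10 mm. The upright lens (76 mm across) sits on a side arm in front of the bottle. The mark calls for 45 to 85 mm
- grip_foot (a point): foot of the upright black grip post on the rod's front end, 24 (along the rod) x 14 (across) x 68 mm tall; this point is the centre of its foot, 127 mm above the table (top at 195); axes as the station's. Grip its upper 35 mm from above, fingers closing along station y, and pull along station -x
- pointer (a point): tip of the thin steel pointer (3 mm thick) on the rod's end block, 24 mm to the station's +y side of the post's middle and level with it along x, 117 mm above the table; axes as the station's
- mark_tip (a point): top of the length mark: black clip 20 x 18 x 13 mm on the scale bar with an upright steel fin 4 mm thick, top 118.5 mm above the table, beside the pointer's path. The rod is at its length when pointer and fin have the same x in the station's frame. Set anywhere along 40 mm of the bar; slides if pushed with over 4 N. Axes as the station's
- vial: small amber vial, 28 mm across, 45 mm tall, standing on the station's base plate under the lens's path; bystander (origin at the centre of its underside)
- carton: cardboard medicine carton 60 x 90 x 55 mm on the table to the crank's side; bystander (origin at the centre of its underside)
- pill_bottle: amber pill bottle, 48 mm across, 75 mm tall, on the table to the rod's side; bystander (origin at the centre of its underside)
- count_tray: clear tablet-counting tray 150 x 200 x 18 mm; bystander (origin at the centre of its underside)
- spatula: black-handled spatula 160 mm long lying on the table; bystander (origin at the centre of its underside)
- stapler: black stapler about 140 x 36 x 55 mm; bystander (origin at the centre of its underside)
- cup: grey cup, 76 mm across, 95 mm tall; bystander (origin at the centre of its underside)

How it is judged:
By the outcome, as a careful person would: the job done as asked, in the order asked, and still so for the second after the job is handed in, while the arm keeps its last pose, push and grip.
It also fails if it takes over 58 s, if anything falls off the work surface, if the arm or the gripper's body presses on something with over 40 N, if the wrist force passes 120 N, or if a joint passes its speed limit or range.

## Working session

There is one attempt and no reset: what is moved stays moved. The work goes in short steps, Python scripts to look and compute and a tool call to move; the robot and the scene stay as the last step left them, time stands still between calls to the robot, and variables do not carry over. Pictures are saved under pics/ and viewed, at most 10 in all, crops included, and the job is handed in when it is done.

```bash
ls; mkdir -p pics; python3 - <<'E'
from rig import r
import cv2,numpy as np
for n in ("scene","side"):
    c=r.capture(n); cv2.imwrite(f"pics/{n}0.png",c["frame"][:,:,::-1])
    print(n,c["K"],c["k1"],np.round(c["cam_to_world"],4).tolist())
print(r.state())
E
```

```text
pics
rig.py
scene [[554.2687267    0.         316.07572939]
 [  0.         554.2687267  235.50068992]
 [  0.           0.           1.        ]] -0.04345857778131632 [[0.1511, -0.6856, 0.7121, 1.4741], [0.9884, 0.1157, -0.0982, -0.1593], [-0.0151, 0.7187, 0.6952, 1.0788], [0.0, 0.0, 0.0, 1.0]]
side [[463.86329865   0.         316.37686737]
 [  0.         463.86329865 235.3905899 ]
 [  0.           0.           1.        ]] -0.050235564489274846 [[-0.962, 0.1749, -0.2096, 0.2248], [-0.2729, -0.6315, 0.7258, 0.9747], [-0.0054, 0.7554, 0.6552, 1.0221], [0.0, 0.0, 0.0, 1.0]]
{'time': 0.1, 'joint_positions': array([-1.23596976e+00,  4.23767872e-01,  1.63060661e+00, -1.47732613e-05,
        1.08855169e+00, -1.90102801e-02]), 'dq': array([ 0.00038   , -0.00272668, -0.00191481,  0.00127769,  0.00059101,
       -0.00074033]), 'joint_efforts': array([-4.06411446e-04, -5.45610631e+01, -2.74323338e+01,  6.44657621e-02,
        1.88146188e-02, -8.70776091e-06]), 'tcp_pos': array([ 0.21641617, -0.58581528,  0.22197999]), 'ee_rot': array([-6.57435655e-04,  9.84389891e-01,  1.76000276e-01, -1.11310371e-04]), 'contact_force': array([-1.02136646,  0.0525001 ,  0.4983027 ]), 'ft_torque': array([-0.00492999, -0.01825102,  0.00582991]), 'gripper_force': 0.0, 'width': 0.08816894989836575}
```

View pics/scene0.png

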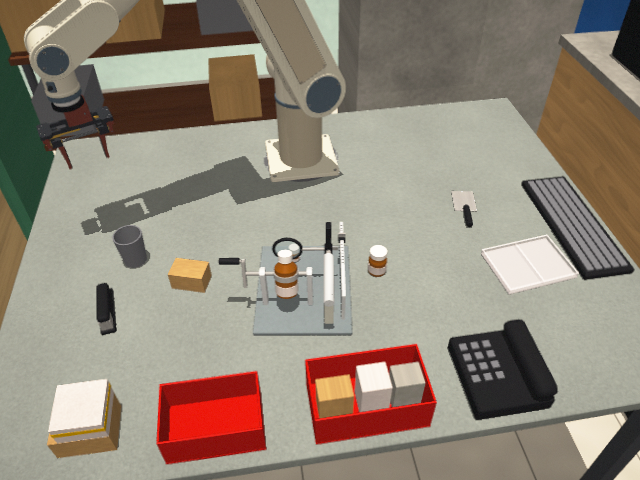

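View pics/side0.png

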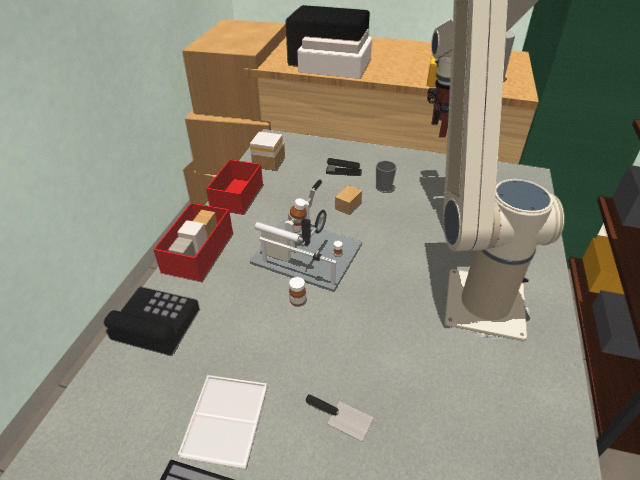

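Scene view: bottle at about (286,275), black knob (229,261), grip post (328,235), base plate corners around (258,333) and (351,333). Side view: the station is around (305,240). Next I'll enlarge both.

```bash
python3 - <<'E'
import cv2
a=cv2.imread("pics/scene0.png")[217:337,210:370]; cv2.imwrite("pics/sc.png",cv2.resize(a,None,fx=5,fy=5,interpolation=cv2.INTER_CUBIC))
a=cv2.imread("pics/side0.png")[172:292,235:395]; cv2.imwrite("pics/si.png",cv2.resize(a,None,fx=5,fy=5,interpolation=cv2.INTER_CUBIC))
E
```

```text
(no output)
```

View pics/sc.png

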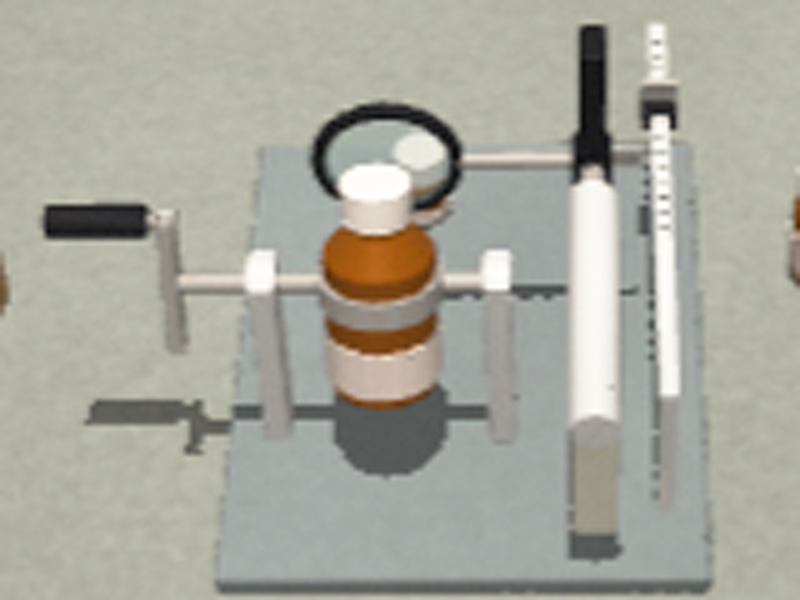

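View pics/si.png

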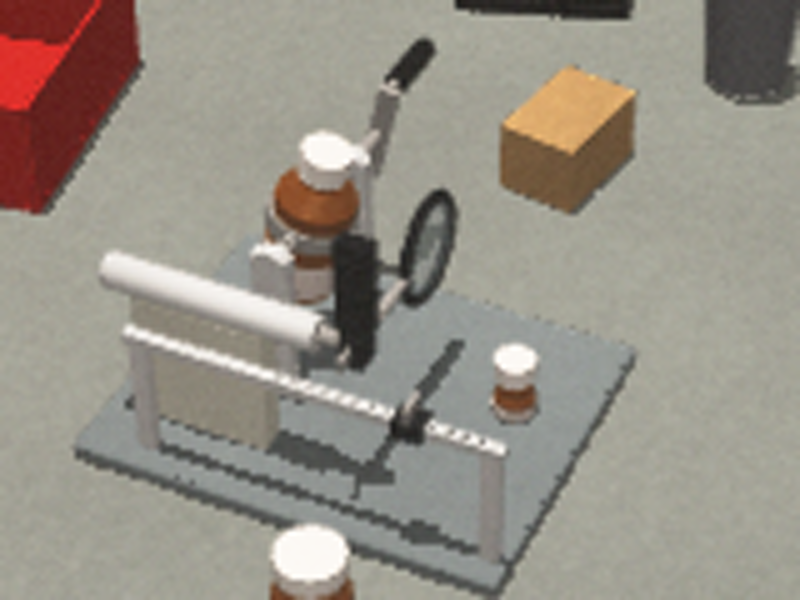

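The crops show these positions (crop pixels):

| Feature | Scene crop | Side crop |
|---|---|---|
| Knob | spans (45..148, 220) | centre about (411,65) |
| Grip post top | (593,28) | (355,240) |
| Mark fin top | about (659,85) | (414,397) |
| Plate corners | clear | clear |

Now I'll fit the station pose.

```bash
cat > h.py <<'E'
import numpy as np, cv2
from scipy.spatial.transform import Rotation as R
def proj(c,P):
    T=np.linalg.inv(c["cam_to_world"]); p=np.atleast_2d(P)@T[:3,:3].T+T[:3,3]
    s=np.c_[p[:,0],-p[:,1]]/-p[:,2:]; s=s*(1+c["k1"]*(s**2).sum(1,keepdims=True))
    return s@np.diag(np.diag(c["K"])[:2])+c["K"][:2,2]
def st(x,P):  # station mm -> world
    P=np.atleast_2d(P)/1000.; C,S=np.cos(x[2]),np.sin(x[2])
    return np.c_[x[0]+C*P[:,0]-S*P[:,1], x[1]+S*P[:,0]+C*P[:,1], P[:,2]]
def rows(r,goal,yaw=None):
    "shift in tool axes to TCP goal, and rotvec for tool y along world yaw"
    s=r.state(); q=s["ee_rot"]; Rt=R.from_quat(q[[1,2,3,0]])
    out=[np.round(Rt.inv().apply(np.array(goal)-s["tcp_pos"]),4)]
    if yaw is not None:
        y=np.array([np.cos(yaw),np.sin(yaw),0]); y=y if y@Rt.as_matrix()[:,1]>0 else -y
        G=R.from_matrix(np.c_[np.cross(y,[0,0,-1]),y,[0,0,-1]])
        out.append(np.round((Rt.inv()*G).as_rotvec(),4))
    return out
E
cat > fit.py <<'E'
from rig import r
from h import *
from scipy.optimize import least_squares
c1,c2=r.capture("scene"),r.capture("side")
def pts(x):
    s,k=np.sin(x[3]),np.cos(x[3]); m=x[4]
    kn=[50-35*s,-130,115+35*k]; cap=[50-56*s,0,115+56*k]
    A=[[145,-80,12],[145,155,12],[-145,-80,12],[-145,155,12],kn,cap,[-30,100,195],[m,134,118.5]]
    B=[[145,155,12],[-145,155,12],[-145,-80,12],kn,cap,[-30,100,195],[m,134,118.5]]
    return np.r_[proj(c1,st(x,A)),proj(c2,st(x,B))]
u1=np.array([[218,578],[710,578],[262,147],[690,145],[97,220],[375,180],[593,28],[659,85]])/5+[209.6,216.6]
u2=np.array([[77,452],[500,592],[635,350],[411,65],[325,150],[355,240],[414,397]])/5+[234.6,171.6]
U=np.r_[u1,u2]
f=least_squares(lambda x:(pts(x)-U).ravel(),[.65,-.03,0,.05,-90],x_scale=[.1,.1,.1,.1,10],loss="soft_l1")
print(f.x.round(4)); print((pts(f.x)-U).round(1).tolist())
x=f.x
print("knob",st(x,[50-35*np.sin(x[3]),-130,115+35*np.cos(x[3])]),"axis",st(x,[50,-130,115]),"post",st(x,[-30,100,195]))
E
python3 fit.py
```

```text
[  0.5501  -0.1038  -0.1564   0.2039 -78.8224]
[[-0.6, 0.2], [1.0, -0.2], [-0.2, -0.8], [0.5, -1.0], [0.2, 0.4], [0.4, 0.5], [0.2, 2.0], [0.3, -0.4], [-0.5, -1.6], [-0.0, -1.1], [1.1, -1.1], [0.1, -0.2], [0.8, -0.3], [0.6, -0.2], [-0.5, 0.5]]
knob [[ 0.57222302 -0.23885086  0.14927527]] axis [[ 0.57922217 -0.23995452  0.115     ]] post [[ 5.36023567e-01 -3.00852925e-04  1.95000000e-01]]
```

Fit residuals are about 1 px, which is good. The cradle is at about 0.20 and the mark at about station x −79 (pull ≈ 49 mm). I'll grip the knob's outer half so the gripper body clears the crank arm.

```bash
cat > go.py <<'E'
import sys
from rig import r
from h import *
X=np.array([.5501,-.1038,-.1564])
# args: station x y z (TCP, mm)  [yaw offset from station x of tool y]
a=[float(v) for v in sys.argv[1:]]
s=r.state(); print("t",round(s["time"],2),"F",s["contact_force"].round(1),"w",round(s["width"],4),"g",round(s["gripper_force"],1))
d=s["tcp_pos"]-np.r_[X[:2],0]; C,S=np.cos(X[2]),np.sin(X[2]); print("tcp station mm",(1000*np.r_[C*d[0]+S*d[1],-S*d[0]+C*d[1],d[2]]).round(1))
print(*rows(r,st(X,a[:3])[0],X[2]+a[3] if len(a)>3 else None))
E
python3 go.py 43 -144 220 0; python3 go.py 43 -144 220 1.5708
```

```text
t 0.2 F [0.3 0.9 0.1] w 0.088 g 0.0
tcp station mm [-254.5 -528.3  222.2]
[ 0.4472 -0.19    0.0024] [-8.0000e-04 -5.0000e-04 -1.0606e+00]
t 0.2 F [0.3 0.9 0.1] w 0.088 g 0.0
tcp station mm [-254.5 -528.3  222.2]
[ 0.4472 -0.19    0.0024] [-9.000e-04  2.000e-04  5.102e-01]
```

Request:
jog_arm(increments={"moves":[[0.037,-0.016,0,0,0,-0.11],[0.075,-0.032,0,0,0,-0.22],[0.112,-0.048,0,0,0,-0.33],[0.15,-0.064,0,0,0,-0.44],[0.187,-0.08,0,0,0,-0.55],[0.224,-0.095,0,0,0,-0.66],[0.261,-0.111,0,0,0,-0.77],[0.298,-0.127,0,0,0,-0.88],[0.335,-0.142,0,0,0,-0.99],[0.37,-0.157,0,0,0,-1.06]]}, aperture=0.06)

```text
time: 1.03
tcp_pos: [0.5106, -0.309, 0.2227]
ee_rot: [0.0, 0.758, 0.652, 0.0]
contact_force: [0.2, -0.6, -0.0]
width: 0.06
gripper_force: 0.0
```

```bash
python3 go.py 43 -144 220 0
```

```text
t 1.03 F [ 0.2 -0.6 -0. ] w 0.06 g 0.0
tcp station mm [  -7.1 -208.9  222.7]
[0.0646 0.0504 0.0027] [ 0.     -0.      0.0053]
```

Request:
jog_arm(increments={"moves":[[0.03,0.025,0.001,0,0,0.005],[0.0646,0.0504,0.0027,0,0,0.0053],[0.0646,0.0504,0.0027,0,0,0.0053]]})

```text
time: 1.28
tcp_pos: [0.5733, -0.2503, 0.2197]
ee_rot: [0.0, 0.761, 0.649, 0.001]
contact_force: [0.2, 0.4, 0.8]
width: 0.0599
gripper_force: 0.0
```

```bash
python3 - <<'E'
from rig import r
from h import *
c=r.capture("wrist"); cv2.imwrite("pics/w0.png",c["frame"][:,:,::-1]); print(c["cam_to_world"].round(3).tolist())
X=[.5501,-.1038,-.1564]
print(proj(c,st(X,[[43,-154,149.3],[43,-106,149.3],[43,-130,149.3],[50,-55,128],[-30,100,195],[-79,134,118.5]])).round(1))
E
```

```text
[[0.988, 0.151, 0.043, 0.586], [-0.157, 0.946, 0.285, -0.171], [0.002, -0.288, 0.958, 0.381], [0.0, 0.0, 0.0, 1.0]]
[[ 314.8  281.9]
 [ 314.4  205.4]
 [ 314.6  244.7]
 [ 326.1  114.7]
 [  94.1 -368.3]
 [  67.6 -281. ]]
```

View pics/w0.png

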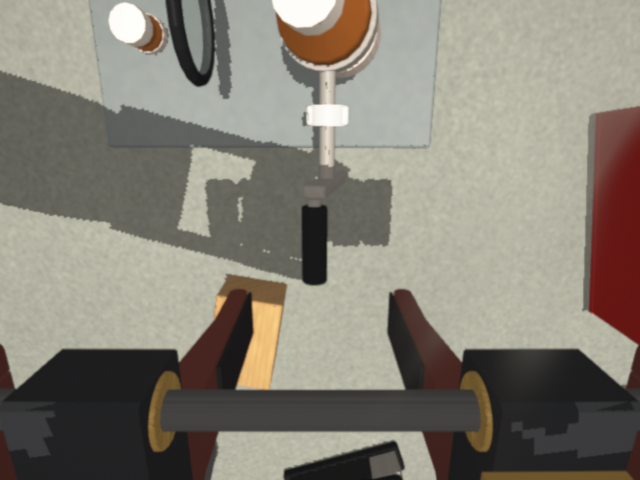

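The wrist view matches the prediction closely: knob (315, 205–283), post top (327,115). Descending and gripping.

Request:
jog_arm(increments={"moves":[[0,0,0.03,0,0,0],[0,0,0.06,0,0,0],[0,0,0.085,0,0,0],[0,0,0.085,0,0,0]]})

```text
time: 1.67
tcp_pos: [0.565, -0.2542, 0.13]
ee_rot: [-0.004, 0.762, 0.647, -0.002]
contact_force: [-1.2, 0.3, -0.0]
width: 0.0596
gripper_force: 0.0
```

Request:
jog_arm(increments={"moves":[[0,0,0,0,0,0],[0,0,0,0,0,0],[0,0,0,0,0,0],[0,0,0,0,0,0],[0,0,0,0,0,0],[0,0,0,0,0,0]]}, aperture=0.0, grip_n=15)

```text
time: 2.17
tcp_pos: [0.5695, -0.2551, 0.136]
ee_rot: [0.001, 0.762, 0.647, 0.0]
contact_force: [-0.3, 0.3, 0.5]
width: 0.0233
gripper_force: 0.0
```

```bash
python3 go.py 50 -144 135 0
```

```text
t 2.17 F [-0.3  0.3  0.5] w 0.0233 g 0.0
tcp station mm [  42.8 -146.4  136. ]
[0.0025 0.0072 0.001 ] [ 0.0015  0.0004 -0.0059]
```

Request:
jog_arm(increments={"moves":[[0.002,0,0,0,0,0],[0.002,0,0,0,0,0],[0.002,0,0,0,0,0],[0.002,0,0,0,0,0]]}, aperture=0.0, grip_n=15)

```text
time: 2.5
tcp_pos: [0.5696, -0.2529, 0.1353]
ee_rot: [0.0, 0.762, 0.648, 0.0]
contact_force: [-0.9, -0.3, 3.8]
width: 0.0158
gripper_force: 15.0
```

```bash
python3 go.py 50 -144 135 0
```

```text
t 2.5 F [-0.9 -0.3  3.8] w 0.0158 g 15.0
tcp station mm [  42.5 -144.3  135.3]
[0.0003 0.0075 0.0004] [ 0.0003  0.0001 -0.0058]
```

Request:
jog_arm(increments={"moves":[[0,-0.0047,0.0013,0,0,0],[0,-0.0095,0.0035,0,0,0],[0,-0.0139,0.0063,0,0,0],[0,-0.0178,0.0098,0,0,0],[0,-0.0212,0.0138,0,0,0],[0,-0.0239,0.0183,0,0,0],[0,-0.0259,0.0232,0,0,0],[0,-0.0272,0.0283,0,0,0],[0,-0.0277,0.0342,0,0,0],[0,-0.0277,0.0342,0,0,0]]})

```text
time: 3.33
tcp_pos: [0.5424, -0.2485, 0.0996]
ee_rot: [0.0, 0.762, 0.647, 0.0]
contact_force: [4.6, -1.3, -2.1]
width: 0.0152
gripper_force: 15.0
```

```bash
python3 go.py 15 -144 101 0
```

```text
t 3.33 F [ 4.6 -1.3 -2.1] w 0.0152 g 15.0
tcp station mm [  14.9 -144.1   99.6]
[ 0.0001  0.0001 -0.0014] [ 0.0004 -0.     -0.006 ]
```

Request:
jog_arm(increments={"moves":[[0,0.0006,0.0063,0,0,0],[0,0.0022,0.0123,0,0,0],[0,0.005,0.018,0,0,0],[0,0.0087,0.0231,0,0,0],[0,0.0132,0.0274,0,0,0],[0,0.0185,0.0309,0,0,0],[0,0.0243,0.0333,0,0,0],[0,0.0304,0.0347,0,0,0],[0,0.0355,0.035,0,0,0],[0,0.0355,0.035,0,0,0]]})

```text
time: 4.17
tcp_pos: [0.5779, -0.2542, 0.0659]
ee_rot: [-0.0, 0.762, 0.648, -0.0]
contact_force: [2.0, 0.7, 10.8]
width: 0.0158
gripper_force: 15.0
```

```bash
python3 go.py 50 -144 66 0; python3 - <<'E'
from rig import r
import cv2,numpy as np
a,b=(r.capture(n)["frame"][:,:,::-1] for n in("scene","side"))
f=lambda a:cv2.resize(a,(400,400),interpolation=cv2.INTER_CUBIC)
cv2.imwrite("pics/inv.png",np.hstack([f(a[215:335,220:340]),f(b[172:292,240:360])]))
E
```

```text
t 4.17 F [ 2.   0.7 10.8] w 0.0158 g 15.0
tcp station mm [  50.9 -144.2   65.9]
[ 0.0002 -0.0009 -0.0001] [-0.0001 -0.     -0.0055]
```

View pics/inv.png

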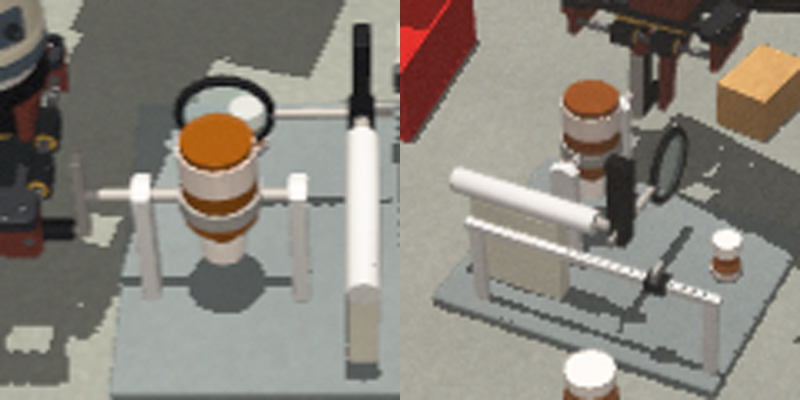

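The bottle is upside down in both views: base up, cap down, knob at the bottom. Turning it back.

Request:
jog_arm(increments={"moves":[[0,-0.0051,-0.0003,0,0,0],[0,-0.0112,-0.0017,0,0,0],[0,-0.017,-0.0041,0,0,0],[0,-0.0223,-0.0076,0,0,0],[0,-0.0268,-0.0119,0,0,0],[0,-0.0305,-0.017,0,0,0],[0,-0.0333,-0.0227,0,0,0],[0,-0.0349,-0.0287,0,0,0],[0,-0.0352,-0.035,0,0,0],[0,-0.0352,-0.035,0,0,0]]})

```text
time: 5.1
tcp_pos: [0.5424, -0.2485, 0.1009]
ee_rot: [-0.0, 0.762, 0.647, -0.0]
contact_force: [2.8, -0.2, 2.4]
width: 0.0156
gripper_force: 15.0
```

```bash
python3 go.py 50 -144 136 0
```

```text
t 5.1 F [ 2.8 -0.2  2.4] w 0.0156 g 15.0
tcp station mm [  14.9 -144.1  100.9]
[ 0.0003  0.0351 -0.0351] [-0.0003 -0.     -0.0059]
```

Request:
jog_arm(increments={"moves":[[0,0.0006,-0.0063,0,0,0],[0,0.0022,-0.0123,0,0,0],[0,0.005,-0.018,0,0,0],[0,0.0087,-0.0231,0,0,0],[0,0.0132,-0.0274,0,0,0],[0,0.0185,-0.0309,0,0,0],[0,0.0243,-0.0333,0,0,0],[0,0.0304,-0.0347,0,0,0],[0,0.0350,-0.035,0,0,0],[0,0.035,-0.035,0,0,0]]})

```text
time: 5.93
tcp_pos: [0.5786, -0.2544, 0.1362]
ee_rot: [0.001, 0.762, 0.648, 0.001]
contact_force: [1.4, -1.0, 4.1]
width: 0.0156
gripper_force: 15.0
```

```bash
python3 go.py 50 -144 136 0; cat > th.py <<'E'
from rig import r
from h import *
X=[.5501,-.1038,-.1564]
from scipy.optimize import brentq
c=r.capture("scene"); f=c["frame"].astype(int)
for t in (-.1,-.05,0,.05,.1): print(t,proj(c,st(X,[50-56*np.sin(t),0,115+56*np.cos(t)])).round(1))
g=c["frame"][:,:,::-1]; d=r.capture("side")
cv2.imwrite("pics/up.png",np.hstack([cv2.resize(a,(400,400),interpolation=cv2.INTER_CUBIC) for a in (g[225:325,220:320],d["frame"][187:257,280:350,::-1])]))
for t in (-.1,-.05,0,.05,.1): print(t,proj(d,st(X,[50-56*np.sin(t),0,115+56*np.cos(t)])).round(1))
E
python3 th.py
```

```text
t 5.93 F [ 1.4 -1.   4.1] w 0.0156 g 15.0
tcp station mm [  51.6 -144.3  136.2]
[ 0.0003 -0.0016  0.0002] [ 0.002   0.0002 -0.0058]
-0.1 [[284.6 258.2]]
-0.05 [[284.6 257.2]]
0 [[284.7 256.3]]
0.05 [[284.7 255.4]]
0.1 [[284.8 254.6]]
-0.1 [[295.4 199.7]]
-0.05 [[296.2 199.9]]
0 [[297.  200.1]]
0.05 [[297.9 200.3]]
0.1 [[298.7 200.6]]
```

View pics/up.png

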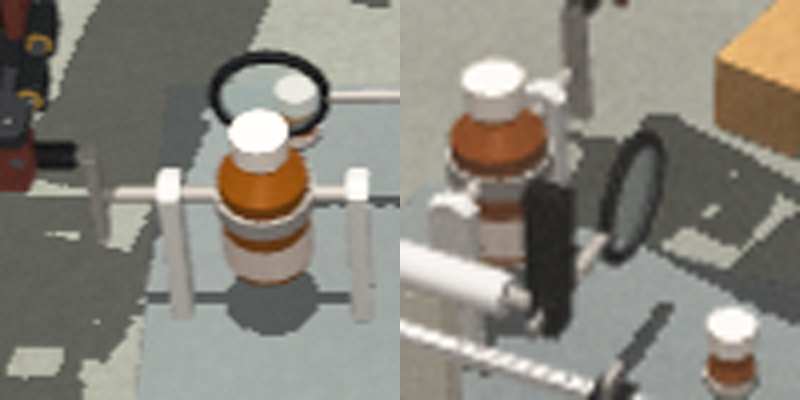

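Cap top reads (284.6, 255.6) in the scene view and (296.5, 200.5) in the side view, so the angle is about 0. The TCP reads about 1.5 mm past the axis, so I'll trim that, release and rise.

Request:
jog_arm(increments={"moves":[[0,-0.001,0,0,0,0],[0,-0.001,0,0,0,0],[0,-0.001,0,0,0,0]]})

```text
time: 6.28
tcp_pos: [0.5764, -0.254, 0.1362]
ee_rot: [0.001, 0.762, 0.647, 0.0]
contact_force: [1.8, -0.1, 3.8]
width: 0.0155
gripper_force: 15.0
```

```bash
python3 go.py 50 -144 136 0
```

```text
t 6.28 F [ 1.8 -0.1  3.8] w 0.0155 g 15.0
tcp station mm [  49.4 -144.3  136.2]
[0.0003 0.0006 0.0002] [ 0.0012  0.0001 -0.0059]
```

Request:
jog_arm(increments={"moves":[[0,-0.001,0,0,0,0],[0,-0.001,0,0,0,0],[0,-0.001,0,0,0,0],[0,-0.001,0,0,0,0]]}, aperture=0.05)

```text
time: 6.62
tcp_pos: [0.5742, -0.2536, 0.1352]
ee_rot: [-0.001, 0.762, 0.647, -0.0]
contact_force: [-0.6, 0.3, 0.4]
width: 0.0386
gripper_force: 0.0
```

```bash
python3 go.py 50 -144 280 0
```

```text
t 6.62 F [-0.6  0.3  0.4] w 0.0386 g 0.0
tcp station mm [  47.2 -144.2  135.2]
[ 0.0002  0.0026 -0.1448] [-0.0016 -0.0004 -0.006 ]
```

Request:
jog_arm(increments={"moves":[[0,0.001,-0.01,0,0,0],[0,0.002,-0.04,0,0,0],[0,0.0026,-0.08,0,0,0],[0,0.0026,-0.12,0,0,0],[0,0.0026,-0.12,0,0,0]]})

```text
time: 7.03
tcp_pos: [0.5814, -0.256, 0.265]
ee_rot: [0.006, 0.762, 0.647, 0.003]
contact_force: [0.8, -0.4, 0.9]
width: 0.05
gripper_force: 0.0
```

```bash
python3 go.py -30 100 250 1.5708; python3 -c "
from rig import r;print(r.state()['joint_positions'].round(2))"
```

```text
t 7.03 F [ 0.8 -0.4  0.9] w 0.05 g 0.0
tcp station mm [  54.7 -145.5  265. ]
[ 0.245  -0.0863  0.013 ] [ 0.0127 -0.0071  1.5649]
[-0.43  0.39  1.58  0.    1.16 -0.27]
```

Request:
jog_arm(increments={"moves":[[0.024,-0.008,0.001,0,0,-0.12],[0.048,-0.017,0.002,0,0,-0.24],[0.072,-0.026,0.003,0,0,-0.36],[0.096,-0.034,0.004,0,0,-0.48],[0.12,-0.042,0.006,0,0,-0.6],[0.144,-0.05,0.007,0,0,-0.72],[0.168,-0.059,0.009,0,0,-0.84],[0.192,-0.067,0.01,0,0,-0.96],[0.216,-0.076,0.011,0,0,-1.08],[0.24,-0.084,0.012,0,0,-1.2]]})

```text
time: 7.87
tcp_pos: [0.533, -0.0026, 0.2442]
ee_rot: [0.0, 0.261, 0.965, 0.0]
contact_force: [-0.2, 0.2, -0.1]
width: 0.0497
gripper_force: 0.0
```

```bash
python3 go.py -30 100 250 1.5708
```

```text
t 7.87 F [-0.2  0.2 -0.1] w 0.0497 g 0.0
tcp station mm [-32.7  97.3 244.2]
[-0.0015  0.0035 -0.0058] [ 1.000e-04  3.000e-04 -3.709e-01]
```

Request:
jog_arm(increments={"moves":[[-0.0005,0.001,-0.002,0,0,-0.12],[-0.001,0.002,-0.004,0,0,-0.24],[-0.0015,0.0035,-0.0058,0,0,-0.371],[-0.0015,0.0035,-0.0058,0,0,-0.371],[-0.0015,0.0035,-0.0058,0,0,-0.371]]})

```text
time: 8.28
tcp_pos: [0.5366, -0.0015, 0.25]
ee_rot: [0.0, 0.082, 0.997, 0.0]
contact_force: [0.4, -1.0, 0.2]
width: 0.0504
gripper_force: 0.0
```

```bash
python3 go.py -30 100 160 1.5708; python3 - <<'E'
from rig import r
from h import *
X=[.5501,-.1038,-.1564]
c=r.capture("wrist"); cv2.imwrite("pics/w1.png",c["frame"][:,:,::-1])
print(proj(c,st(X,[[-30,100,195],[-30,124,117],[-79,134,118.5],[50,-55,128],[50,0,171]])).round(1))
E
```

```text
t 8.28 F [ 0.4 -1.   0.2] w 0.0504 g 0.0
tcp station mm [-29.3  99.  250. ]
[0.0008 0.001  0.09  ] [ 0.0001  0.0005 -0.0088]
[[321.  268.2]
 [352.4 232.7]
 [367.4 167.2]
 [126.  335.7]
 [176.7 366.6]]
```

View pics/w1.png

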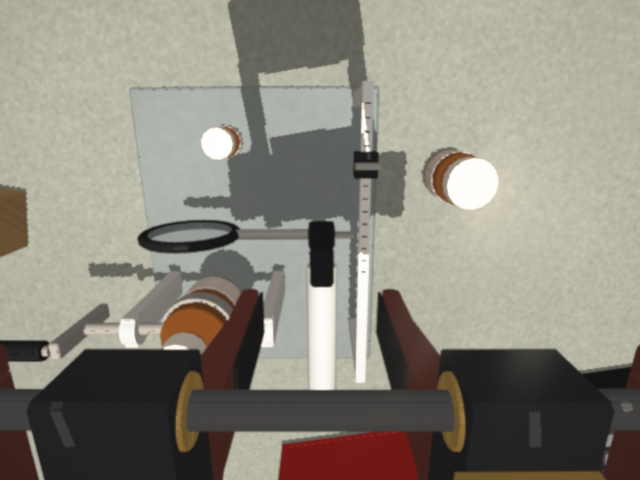

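Post top is at (321,267), as predicted. The pointer is at about (350,234) and the mark fin at about (366,165). Descending to grip the post.

Request:
jog_arm(increments={"moves":[[0.0008,0.001,0.03,0,0,-0.009],[0.0008,0.001,0.06,0,0,-0.009],[0.0008,0.001,0.09,0,0,-0.009],[0.0008,0.001,0.09,0,0,-0.009],[0.0008,0.001,0.09,0,0,-0.009]]})

```text
time: 8.75
tcp_pos: [0.5348, -0.0006, 0.1587]
ee_rot: [-0.002, 0.078, 0.997, -0.0]
contact_force: [0.5, -0.0, -0.5]
width: 0.0501
gripper_force: 0.0
```

```bash
python3 go.py -30 100 160 1.5708
```

```text
t 8.75 F [ 0.5 -0.  -0.5] w 0.0501 g 0.0
tcp station mm [-31.2  99.5 158.7]
[-0.0012  0.0005 -0.0013] [-0.0005 -0.0037  0.001 ]
```

Request:
jog_arm(increments={"moves":[[0,0,0,0,0,0],[0,0,0,0,0,0],[0,0,0,0,0,0],[0,0,0,0,0,0],[0,0,0,0,0,0],[0,0,0,0,0,0]]}, aperture=0.0, grip_n=35)

```text
time: 9.25
tcp_pos: [0.5361, -0.0005, 0.1602]
ee_rot: [0.001, 0.077, 0.997, -0.0]
contact_force: [-0.3, -5.0, 4.9]
width: 0.0138
gripper_force: 35.2
```

```bash
python3 go.py -79 100 160 1.5708;  python3 - <<'E'
from rig import r
from h import *
X=[.5501,-.1038,-.1564]
c=r.capture("wrist"); g=c["frame"][:,:,::-1]
print(proj(c,st(X,[[-30,124,117],[-79,134,118.5]])).round(1))
cv2.imwrite("pics/w2.png",g)
E
```

```text
t 9.25 F [-0.3 -5.   4.9] w 0.0138 g 35.2
tcp station mm [-29.9  99.8 160.2]
[0.0491 0.0003 0.0002] [-0.      0.001   0.0032]
[[363.4 276.7]
 [386.9 187.2]]
```

Gripped (width 13.8 mm). Pulling 45 mm first, then I'll measure pointer against fin.

Request:
jog_arm(increments={"moves":[[0.006,0,0,0,0,0],[0.014,0,0,0,0,0],[0.022,0,0,0,0,0],[0.03,0,0,0,0,0],[0.037,0,0,0,0,0],[0.043,0,0,0,0,0],[0.045,0,0,0,0,0],[0.045,0,0,0,0,0],[0.045,0,0,0,0,0]]})

```text
time: 10.05
tcp_pos: [0.4919, 0.0066, 0.1602]
ee_rot: [0.001, 0.077, 0.997, 0.0]
contact_force: [6.1, -0.6, 4.0]
width: 0.014
gripper_force: 35.0
```

```bash
python3 go.py -82 100 160 1.5708;  python3 - <<'E'
from rig import r
from h import *
X=[.5501,-.1038,-.1564]
c=r.capture("wrist"); g=c["frame"][:,:,::-1]; d=r.capture("side")
for k in (c,d): print(proj(k,st(X,[[-75,124,117],[-79,134,118.5]])).round(1))
p=proj(d,st(X,[[-78,130,118]]))[0].astype(int); print(p)
cv2.imwrite("pics/w3.png",np.hstack([cv2.resize(a,(400,600),interpolation=cv2.INTER_CUBIC) for a in (g[190:340,330:430],d["frame"][p[1]-30:p[1]+30,p[0]-20:p[0]+20,::-1])]))
E
```

```text
t 10.05 F [ 6.1 -0.6  4. ] w 0.014 g 35.0
tcp station mm [-74.7 100.  160.2]
[0.0073 0.     0.0002] [0.0005 0.0026 0.0032]
[[363.2 276.3]
 [382.3 270.5]]
[[317.2 249.3]
 [317.  251.5]]
[317 250]
```

View pics/w3.png

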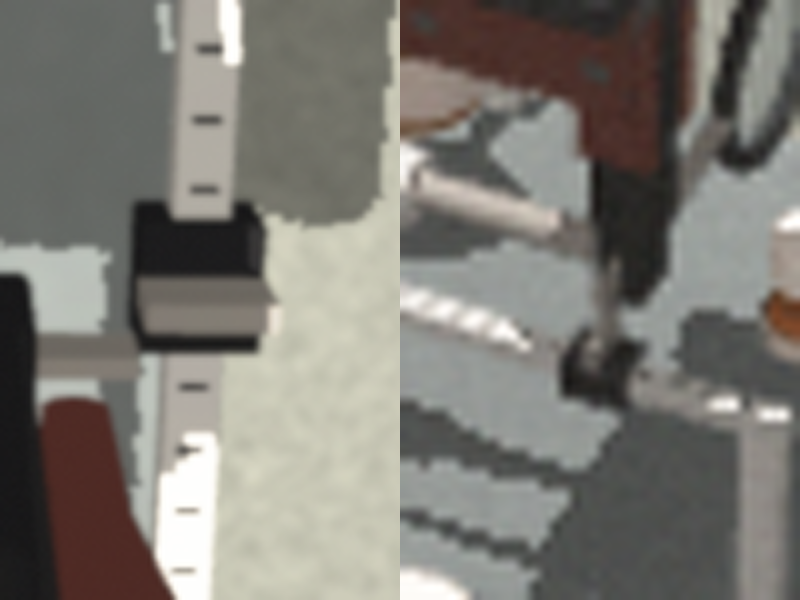

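The left crop is the wrist view, with up meaning towards the robot. The fin's top face spans crop v 305–333 and the pointer's top face about 352–378. The pointer needs about 6 mm more. I'll get exact values from intensity profiles.

```bash
cat > pf.py <<'E'
from rig import r
from h import *
from scipy.optimize import brentq
X=[.5501,-.1038,-.1564]
c=r.capture("wrist"); g=c["frame"].mean(2)
for u in ((343,347),(352,356),(360,362),(368,372),(380,384),(390,393)): print(u,g[258:288,u[0]:u[1]].mean(1).round(0).astype(int).tolist())
sx=lambda v,y,z:brentq(lambda x:proj(c,st(X,[[x,y,z]]))[0,1]-v,-140,0)
for v in (264,266,268,270,272,280,282): print(v,round(sx(v,120,118.5),2),round(sx(v,134,118.5),2))
E
python3 pf.py
```

```text
(343, 347) [189, 190, 190, 190, 189, 189, 189, 190, 190, 190, 190, 190, 190, 186, 169, 132, 108, 103, 102, 102, 104, 110, 120, 122, 123, 127, 145, 173, 188, 187]
(352, 356) [178, 177, 180, 184, 186, 186, 186, 186, 186, 186, 182, 173, 163, 163, 160, 136, 111, 103, 102, 102, 104, 110, 120, 123, 123, 126, 135, 150, 158, 159]
(360, 362) [98, 95, 94, 94, 95, 94, 93, 91, 90, 90, 90, 90, 92, 96, 100, 102, 103, 103, 102, 102, 104, 111, 120, 124, 124, 122, 118, 108, 102, 102]
(368, 372) [50, 79, 98, 103, 102, 102, 103, 108, 117, 122, 123, 123, 123, 120, 104, 65, 35, 28, 32, 60, 111, 153, 164, 164, 164, 162, 162, 163, 164, 164]
(380, 384) [51, 79, 99, 103, 102, 102, 103, 107, 116, 122, 124, 124, 124, 122, 108, 76, 41, 29, 33, 62, 116, 161, 172, 172, 172, 172, 169, 156, 136, 147]
(390, 393) [49, 78, 99, 103, 103, 102, 104, 108, 116, 123, 124, 124, 124, 122, 109, 76, 43, 30, 36, 71, 134, 184, 197, 197, 197, 195, 194, 194, 194, 195]
264 -82.49 -82.53
266 -81.35 -81.39
268 -80.21 -80.25
270 -79.07 -79.11
272 -77.92 -77.96
280 -73.29 -73.33
282 -72.13 -72.17
```

```bash
python3 - <<'E'
from rig import r
from h import *
X=[.5501,-.1038,-.1564]
c=r.capture("wrist")
print("dv/dz",np.diff(proj(c,st(X,[[-75,120,118],[-75,120,128]]))[:,1])/10)
w1=cv2.imread("pics/w1.png").mean(2); w2=cv2.imread("pics/w2.png").mean(2)
P=lambda n,g,u,a,b:print(n,u,a,g[a:b,u[0]:u[1]].mean(1).round(0).astype(int).tolist())
P("w1 ptr",w1,(338,342),222,245);P("w1 ptr",w1,(344,348),222,245);P("w1 fin",w1,(360,372),150,182)
P("w2 ptr",w2,(343,347),266,290);P("w2 ptr",w2,(352,356),266,290);P("w2 fin",w2,(376,390),165,205)
E
```

```text
dv/dz [0.70337277]
w1 ptr (338, 342) 222 [172, 172, 172, 172, 173, 173, 173, 171, 158, 130, 102, 96, 102, 110, 114, 122, 144, 166, 172, 173, 173, 173, 173]
w1 ptr (344, 348) 222 [169, 173, 173, 173, 173, 173, 173, 171, 159, 130, 102, 96, 103, 111, 114, 122, 145, 167, 173, 174, 173, 173, 173]
w1 fin (360, 372) 150 [173, 133, 69, 38, 38, 39, 39, 38, 37, 33, 29, 35, 60, 91, 106, 113, 115, 115, 113, 99, 62, 33, 27, 27, 26, 26, 27, 45, 94, 140, 152, 152]
w2 ptr (343, 347) 266 [191, 191, 192, 192, 193, 191, 178, 146, 115, 106, 104, 104, 106, 113, 122, 126, 126, 130, 148, 176, 191, 191, 170, 121]
w2 ptr (352, 356) 266 [184, 189, 191, 191, 191, 189, 176, 145, 115, 106, 104, 105, 106, 111, 121, 126, 126, 130, 148, 176, 190, 187, 168, 126]
w2 fin (376, 390) 165 [47, 42, 43, 43, 41, 41, 41, 42, 41, 41, 41, 41, 40, 45, 68, 96, 106, 114, 126, 130, 130, 129, 128, 128, 125, 108, 64, 36, 35, 34, 34, 33, 32, 31, 33, 59, 122, 176, 187, 182]
```

```bash
cat > tri.py <<'E'
from rig import r
from h import *
from scipy.optimize import fsolve,brentq
X=[.5501,-.1038,-.1564]
c=r.capture("wrist"); s=r.state()
def H(p,q): T=np.eye(4); T[:3,:3]=R.from_quat(np.array(q)[[1,2,3,0]]).as_matrix(); T[:3,3]=p; return T
he=np.linalg.inv(H(s["tcp_pos"],s["ee_rot"]))@c["cam_to_world"]
def cam(p,q,pit=0):
    d=dict(c); E=np.eye(4); E[:3,:3]=R.from_rotvec([pit,0,0]).as_matrix(); d["cam_to_world"]=H(p,q)@he@E; return d
v=lambda d,x,y,z: proj(d,st(X,[[x,y,z]]))[0,1]
def f(a):
    xf,xp,zp,pit=a; d1=cam([.5366,-.0015,.25],[0,.082,.9966,0],pit); d2=cam([.5361,-.0005,.1602],[.001,.077,.997,0])
    return [v(d1,xf+2,134,118.5)-169.8,v(d2,xf+2,134,118.5)-190.6,v(d1,xp+1.5,115,zp)-238.0,v(d2,xp+1.5,115,zp)-284.4]
print("xf xp zp pit",fsolve(f,[-79,-30,118,0]).round(4))
# scene view of pointer now
d=r.capture("scene"); print(proj(d,st(X,[[-73,112,118],[-73,124,118],[-79.5,134,118.5]])).round(1))
p=proj(d,st(X,[[-76,124,118]]))[0].astype(int); 
cv2.imwrite("pics/s9.png",d["frame"][p[1]-20:p[1]+20,p[0]-20:p[0]+20,::-1])
g=d["frame"].mean(2).astype(int); print(p); print(g[p[1]-12:p[1]+12,p[0]-8:p[0]+10])
E
python3 tri.py
```

```text
xf xp zp pit [-7.929180e+01 -2.864900e+01  1.211236e+02  1.000000e-04]
[[332.9 235.1]
 [337.8 235. ]
 [341.7 233.1]]
[337 234]
[[ 28  26  39  49  51  69  85  90  91  91 114 211 225 155 170 175 173 172]
 [ 25  23  37  52  52  68  86  93  90  94 116 211 227 154 169 172 170 172]
 [ 21  25  37  49  53  69  87  95  97  94 113 139 145 155 171 175 172 173]
 [ 25  31  46  59  67  80  93  94  95  95 117 119 158 197 168 173 177 178]
 [ 18  31  68  94  94  94  95  91  94  95 116 140 213 228 161 173 175 175]
 [ 24  28  71  94  93  95  94  95  93  94 116 140 213 227 167 173 173 171]
 [ 24  31  66  92  93  91  92  91  94  95 115 117 100 170 206 175 173 173]
 [ 22  32  68  92  92  93  90  88  90  92 110 136 143 153 166 174 173 173]
 [ 23  32  69  92  91  93  91  92  93  92 111 125 114 135 165 175 176 176]
 [ 21  25  44  74  91  94  94  93  94  91 113 140 145 150 165 173 175 176]
 [ 20  23  30  67  92  95  93  93  92  94 114 135 137 126 133 170 182 178]
 [ 25  21  30  72  98  97  97  98  97 105 109 108 108 108 106 160 192 175]
 [ 26  25  34  78 108 109 107 108 105 104 106 107 106 106 107 112 144 173]
 [ 21  22  36  77 104 108 107 105  98  91 106 107 108 104 106 109 145 173]
 [ 37  24  33  80 109 109 108 107  99  92 108 110 107 110 109 119 152 176]
 [ 95  65  30  73 100 100 100 100  88  55  45  47  45  46  46  69 138 176]
 [104  81  42  66  91  94 134 174 147  77  24  24  23  23  25  24 122 175]
 [104  81  49 122 170 174 172 173 144  77  30  29  29  32  30  31 120 174]
 [104  81  48 127 176 175 175 172 146  75  39  88 113 115  91  24 121 180]
 [178 140 128 159 176 173 170 173 163 108  40 106 135 129 114  44 128 178]
 [185 164 163 176 174 175 173 174 160 105  38 106 147 146 112  36 122 175]
 [186 166 160 170 170 173 174 173 175 173 160 147 145 146 127  94 137 176]
 [184 162 161 173 175 176 174 170 172 170 161 135 131 152 127  94 139 176]
 [184 153 133 147 146 146 146 144 142 142 139 143 214 247 220  82  84 114]]
```

Triangulation and the scene view agree: the pointer's top edge is at z ≈ 121, so about 6.0 mm more pull is needed. Moving.

Request:
jog_arm(increments={"moves":[[0.002,0,0,0,0,0],[0.004,0,0,0,0,0],[0.006,0,0,0,0,0],[0.006,0,0,0,0,0],[0.006,0,0,0,0,0]]})

```text
time: 10.77
tcp_pos: [0.4862, 0.0075, 0.1602]
ee_rot: [0.001, 0.077, 0.997, 0.0]
contact_force: [6.3, -1.3, 2.6]
width: 0.0138
gripper_force: 35.0
```

```bash
python3 go.py -80 100 160;  python3 - <<'E'
from rig import r
from h import *
from scipy.optimize import brentq
X=[.5501,-.1038,-.1564]
c=r.capture("wrist"); g=c["frame"].mean(2)
sx=lambda v,y,z:brentq(lambda x:proj(c,st(X,[[x,y,z]]))[0,1]-v,-140,0)
pr=g[266:290,346:354].mean(1); fi=g[266:292,376:390].mean(1)
print(pr.round().astype(int).tolist()); print(fi.round().astype(int).tolist())
print([(z,round(sx(281.75,115,z),2)) for z in (118.5,121.1,121.5)])
for v in (276,278,280,282): print(v,round(sx(v,134,118.5),2))
d=r.capture("side"); e=r.capture("scene")
cv2.imwrite("pics/fin.png",np.hstack([cv2.resize(a,(w,400),interpolation=cv2.INTER_CUBIC) for a,w in ((g.astype(np.uint8)[200:300,330:410,None].repeat(3,2),320),(e["frame"][225:325,260:360,::-1],400))]))
E
```

```text
t 10.77 F [ 6.3 -1.3  2.6] w 0.0138 g 35.0
tcp station mm [-80.5 100.  160.2]
[-0.0005 -0.      0.0002]
[188, 188, 188, 188, 187, 184, 169, 134, 109, 103, 102, 102, 104, 110, 120, 122, 123, 127, 144, 171, 185, 184, 163, 109]
[29, 35, 57, 86, 100, 103, 102, 102, 103, 105, 113, 121, 123, 123, 123, 121, 108, 75, 42, 30, 47, 96, 148, 174, 178, 178]
[(118.5, -78.15), (121.1, -79.2), (121.5, -79.36)]
276 -81.54
278 -80.38
280 -79.22
282 -78.05
```

View pics/fin.png

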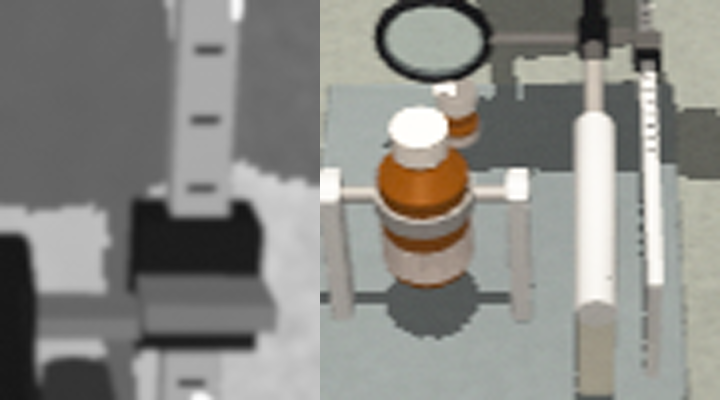

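Fin centre is at station x −79.5 and the pointer at about −79.3, so they line up. The bottle is upright, with its cap top at (284.7, 256.4), and the gripper is holding the post at 35 N. Handing in.

```bash
python3 -c "
from rig import r;print(r.close_job())"
```

```text
the job is handed in; nothing more can be done
None
```

I handed the job in at about 11 s: the bottle was cranked fully upside down and back upright, then the lens was pulled out about 51 mm until its pointer was within about 0.3 mm of the mark by camera measurement, and the gripper is still holding it there; no verdict was printed.

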